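Pin-release the clippings tray of a bristle trimmer

TASK

The clippings tray of the bench bristle trimmer is due for emptying. Take the slim pin tool from its wooden block, put its pin down the recess in the tray to hold the release button down, and keep it held while you use the same pin to push the tray sideways out of the machine, gently, past its last catch and about 50 mm in all, so that the button springs up again once you lift the pin. Then stand the pin tool back in its hole in the block and let go; touch the trimmer with nothing but the pin, and leave everything else on the bench where it is.

Things in the scene. Friction and masses are not known exactly. Their poses are not given: they have to be found in the camera images.
- trimmer: Grey bench bristle trimmer, fixed, base 200 (x) by 220 (y) by 50 mm; a white clipper head 90 mm high along its +x side (x +43 to +93 mm), a steel comb plate reaching to x = +6 mm at 70 mm height. Origin: centre of its underside, z up. The tray lies in a channel along y near the -x side, its top level with the base top, and comes out of the +y side.
- recess (a point): Centre of the recess's round mouth in the flat grey tray top, 50 mm above the table; moves with the tray. y axis: the way the tray slides out; z up. Recess 12 mm wide, straight walls, 1.5 mm chamfer, in a solid 66 by 60 mm end of the tray. The button's face (10 mm wide) fills its bottom, 5 mm below the mouth when up.
- tray (a joint): How far the tray has slid out, m: 0 home, 0.055 hard end stop; about 2.5 N of slide friction. Catch bars stop it unless the button is right down: locked at 0 to 0.002, and if the button rises on the way it snaps into notches near 0.014 or 0.028 and locks again; past 0.040 it is clear of the last catch, and the button, let go there, springs up and keeps the tray out.
- button (a joint): How far the release button is pressed, m: 0 up. Spring 2 N to start, 5 N at most. The catch inside is set to another height on every machine: the tray comes free somewhere between 4 and 14 mm down and the button meets its hard bottom 1.2 mm beyond that, so the bottom has to be felt. The plastic catch breaks if the pin bears on tray, button or trimmer with more than 20 N.
- pin_grip (a point): Centre of the slim pin tool's wooden handle (70 g), upright in either hole of the tool block. Handle 18 mm square, 65 mm tall (this point +-32.5 mm), x and y axes square to its faces; below it a brass flange 28 mm wide, 6 mm thick, resting on the block; then a blunt round steel pin 6 mm wide, 45 mm long. z runs from pin to handle.
- pin_tip (a point): Lower end of the pin tool's pin, on its axis, 83.5 mm below pin_grip.
- holder: Dark wood tool block, fixed, 60 (x) by 150 (y) by 55 mm high, origin at the centre of its underside. Two round holes 16 mm wide and 50 mm deep at y = -42 and +42 mm; in each stands a tool, its flange on the block's top.
- holder_hole0 (a point): Mouth of the hole at y = -42 mm of the block, 55 mm above the table.
- holder_hole1 (a point): Mouth of the hole at y = +42 mm of the block, 55 mm above the table.
- punch_grip (a point): Centre of the handle of a second tool, the broad punch, with the same handle and flange but a shaft 13.4 mm wide, too thick for the recess. It stands in the other hole; leave it there.
- flatbrush: Bystander, leave it alone; origin at the centre of its underside. Flat brush, 90 mm wooden handle bar and pale tuft, 12 mm high.
- scissors: Bystander, leave it alone; origin at the centre of its underside. Scissors with blue handles, 165 mm long, lying flat.
- gluejar: Bystander, leave it alone; origin at the centre of its underside. Jar, 60 mm wide, 75 mm high.
- blanks: Bystander, leave it alone; origin at the centre of its underside. Small pile of wooden handle blanks, 110 by 74 by 20 mm.
- combtool: Bystander, leave it alone; origin at the centre of its underside. Steel comb with a black handle, 200 mm long, lying flat.
- mug: Bystander, leave it alone; origin at the centre of its underside. Blue mug, 76 mm wide, 90 mm high.
There are look-alikes about, which are no part of the job. What is shaped like the part that bears pin_grip but purple or red is not meant.

How it is judged:
By the outcome, as a careful person would: the job done as asked, in the order asked, and still so for the second after the job is handed in, with the robot touching nothing.
It also fails if it takes over 70 s, if anything falls off the work surface, if the arm or the gripper's body presses on something with over 40 N, if the wrist force passes 120 N, or if a joint passes its speed limit or range.

ROBOT

A 7-joint arm with a two-finger parallel gripper is mounted at the origin on the work surface. World frame = base frame: x ahead of the robot, y to its left, z up, the work surface at z = 0. Lengths are in m, angles in rad, forces in N, time in s.
With the tool pointing down it reaches from about 0.425 to 0.925 m from the base axis. Payload 6.8 kg.
Tool frame: the origin (TCP) lies at the very end of the fingers, on their centre line; the grasp point (between the pads) lies 19 mm behind it; z points along the fingers, y is the line along which they close (so a half turn about z gives the same grasp; the last joint's range is limited). The gripper opens to 85 mm and grips with 20 to 120 N. Pads are 22 mm wide; open, the fingers measure 114 mm over their backs; the gripper's body (76 mm by 85 mm) begins 54 mm behind the grasp point. The pads swing forward as they close: fully open they stand 13 mm farther back than shut.
Start: joints at [1.043, 0.477, 0.022, 1.555, -0.011, 1.109, -0.083], TCP at [0.275, -0.616, 0.198] pointing down, gripper open.
Joint ranges: [-2.96, 2.96], [-0.34, 2.1], [-1.41, 1.46], [0.24, 2.44], [-1.37, 4.51], [0.17, 1.92], [-2.96, 2.96]. Speed limits (rad/s): [2.39, 2.39, 3.14, 3.14, 3.14, 3.14, 3.14].

INTERFACE

Orientations are given as a unit quaternion [w, x, y, z].
In Python, from station import get_obs, read_camera, hand_in gives the robot as it stands.
- The arm moves only by the tool arm_command, never from a script. Its argument "commands" is one flat list of numbers, 7 for each row, row after row: the shift along the tool's x, y, z in m, then the turn, a rotation vector about the tool's x, y, z in degrees, then the opening, from 0 (shut) to 1 (fully open). In form: [tx, ty, tz, rx, ry, rz, fingers, tx, ty, tz, rx, ry, rz, fingers, ...]. A call has 1 to 8 rows; each row is the pose to reach, as a shift and turn from the pose commanded when the call began, along the tool's axes at that moment; what a row does not reach only later rows make up. A row lasts 1/10 s, in which the tool goes at most 50 mm and 8.59 degrees, less where a joint would pass 70% of its speed; a pose out of reach is approached as far as the arm can. A call with a gripper value outside its range is refused whole. The fingers move at their own pace and stop on an object; "force" is the grip in N (left out, the last holds). Time passes only in rows, so rows that repeat a pose let the fingers close. It gives the time, the measured TCP pose, the force, the opening and the grip force at its end, in the units of the state.
- get_obs(): the state, without advancing time (a new reading comes with each control period).
- read_camera(name): name is "scene" or "side" or "wrist"; returns a dict with "img" (384x512x3 uint8, red, green, blue), "camera_matrix" (3x3 intrinsics, pixels), "pose" (4x4, takes a point from camera to world coordinates). Camera axes: x right, y down, z forward; pixel columns grow to the right and rows downward; lengths in m; the calibration is good to about 2 mm. A picture is of the moment at which its call begins. There is no depth.
- hand_in(): hands the job in; it is judged then, once.
The state is a dict: "t": time; "q": joint angles; "joint_vel": joint speeds; "joint_torque": joint torques, N m; "eef_pos": TCP position; "tool_rot": TCP orientation; "contact_force": force on the tool from outside, world axes, zero at the start; "torque": the same for the moment, N m; "gripper_width": opening from 0.0 (shut) to 1.0 (fully open); "grasp_force": force on a finger pad.
Only numpy, scipy, OpenCV 4.12 (cv2) and the standard library are available. Lean on these libraries where they do the work, as an engineer would, in place of code of your own. Each camera call takes 0.05 s, during which the arm holds its last target. There are 200 camera calls.

## Working session

There is one attempt and no reset: what is moved stays moved. The work goes in short steps, Python scripts to look and compute and a tool call to move; the robot and the scene stay as the last step left them, time stands still between calls to the robot, and variables do not carry over. Pictures are saved under pics/ and viewed, at most 10 in all, crops included, and the job is handed in when it is done.

Besides the shell and the picture viewer there is one more tool, called after ">>>" as name(argument=value, ...), one argument or row to a line, values as JSON. arm_command: Moves the arm, as the interface text tells. Its arguments: {"type":"object","properties":{"commands":{"type":"array","items":{"type":"number"}},"force":{"type":"number"}},"required":["commands"]}

```bash
ls; mkdir -p pics; python3 - <<'E'
from station import *
import cv2,numpy as np,pickle
o=get_obs(); print({k:np.round(v,3).tolist() for k,v in o.items()})
d={}
for n in ["scene","side","wrist"]:
    r=read_camera(n); d[n]=r; cv2.imwrite(f"pics/{n}0.png",r["img"][:,:,::-1])
    print(n,r["camera_matrix"].round(1).tolist(),r["pose"].round(3).tolist())
pickle.dump(d,open("cams0.pkl","wb"))
a=cv2.resize(d["scene"]["img"],(800,600))[:,:,::-1]; cv2.imwrite("pics/scene0b.png",a)
a=cv2.resize(d["side"]["img"],(800,600))[:,:,::-1]; cv2.imwrite("pics/side0b.png",a)
E
```

```text
pics
{'t': 0.0, 'q': [1.043, 0.478, 0.022, 1.556, -0.012, 1.109, -0.083], 'joint_vel': [0.0, 0.001, -0.0, -0.001, -0.001, -0.0, -0.002], 'joint_torque': [-0.001, -59.644, 1.608, -28.119, 0.012, 0.009, -0.0], 'eef_pos': [0.275, -0.616, 0.197], 'tool_rot': [-0.001, 0.978, 0.208, -0.0], 'contact_force': [-1.337, 0.294, 0.26], 'torque': [-0.051, 0.005, 0.04], 'grasp_force': 0.0, 'gripper_width': 0.997}
scene [[389.8, 0.0, 258.5], [0.0, 389.8, 193.5], [0.0, 0.0, 1.0]] [[-0.498, 0.708, -0.501, 1.2], [0.867, 0.409, -0.284, 0.328], [0.003, -0.576, -0.817, 1.069], [0.0, 0.0, 0.0, 1.0]]
side [[496.7, 0.0, 254.3], [0.0, 496.7, 188.7], [0.0, 0.0, 1.0]] [[0.99, -0.052, 0.131, 0.4], [-0.139, -0.501, 0.854, -1.139], [0.021, -0.864, -0.503, 0.757], [0.0, 0.0, 0.0, 1.0]]
wrist [[308.3, 0.0, 253.9], [0.0, 308.3, 190.3], [0.0, 0.0, 1.0]] [[0.407, -0.873, -0.267, 0.343], [-0.913, -0.39, -0.117, -0.586], [-0.002, 0.291, -0.957, 0.373], [0.0, 0.0, 0.0, 1.0]]
```

View pics/scene0b.png

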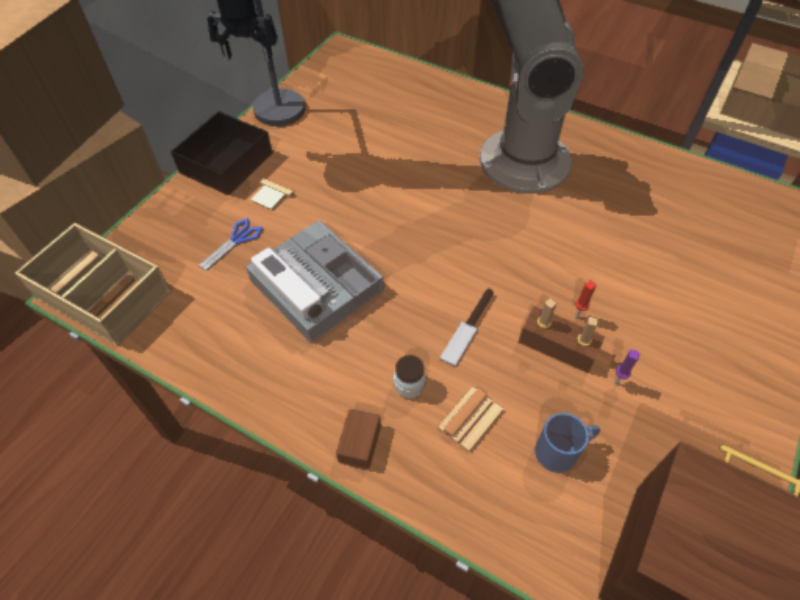

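View pics/side0b.png

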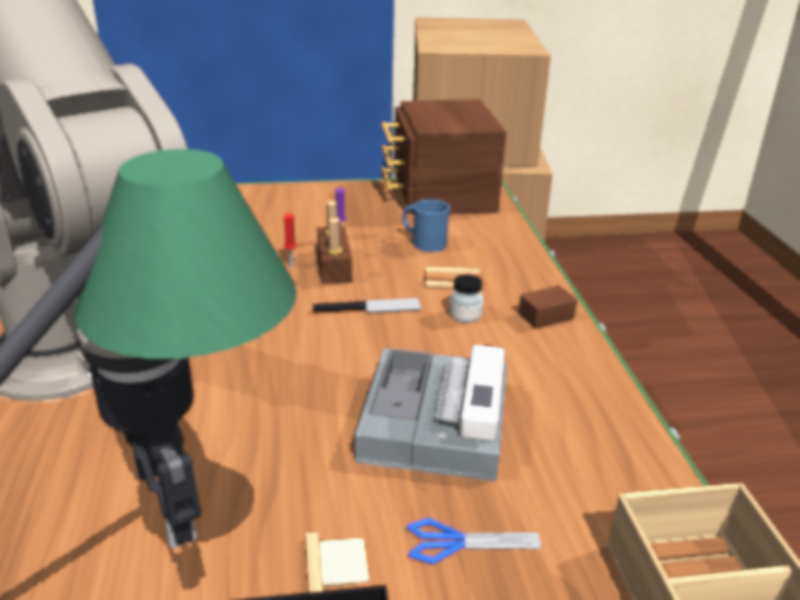

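The scene view shows two handles in the block at about (549,312) and (589,330), and the trimmer at (315,280) with the recess dot near (325,248). In the side view the handles are at (332,215) and (335,235), and the recess is at (400,405). I'll zoom in on these next.

```bash
python3 - <<'E'
import pickle,cv2,numpy as np
d=pickle.load(open("cams0.pkl","rb"))
def c(n,x,y,w,h): return cv2.resize(d[n]["img"][y:y+h,x:x+w],(400,300),interpolation=cv2.INTER_CUBIC)
a=np.vstack([np.hstack([c("scene",325,170,80,60),c("side",190,120,60,45)]),np.hstack([c("scene",152,135,100,75),c("side",222,215,112,84)])])
cv2.imwrite("pics/comp.png",a[:,:,::-1])
E
```

```text
(no output)
```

View pics/comp.png

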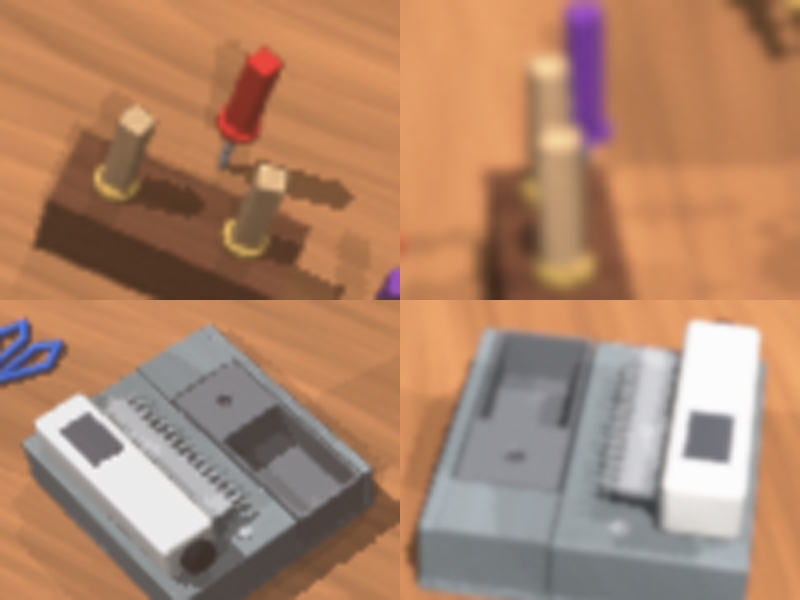

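The tools look identical: scene handle tops at full-res (352,194) and (379,206), flanges at (349,206) and (374,217). The recess is at scene (208,160) and side (254,259). Next I'll convert these to positions.

```bash
cat > h.py <<'E'
import numpy as np,cv2
from scipy.spatial.transform import Rotation as R
def bp(cam,u,v,z):
    K=cam["camera_matrix"];T=cam["pose"]
    r=T[:3,:3]@np.linalg.solve(K,[u,v,1.]);o=T[:3,3]
    return o+r*(z-o[2])/r[2]
def proj(cam,P):
    T=np.linalg.inv(cam["pose"]);p=np.atleast_2d(P)@T[:3,:3].T+T[:3,3];q=p@cam["camera_matrix"].T
    return q[:,:2]/q[:,2:]
def rot(o): w,x,y,z=o["tool_rot"]; return R.from_quat([x,y,z,w])
def delta(o,p,yaw=None):
    """tool-frame shift to TCP p; yaw (deg) of tool y axis, modulo 180 -> turn about tool z"""
    r=rot(o); s=r.inv().apply(np.array(p)-o["eef_pos"]); y=r.as_matrix()[:,1]
    a=None
    if yaw is not None:
        a=(np.degrees(np.arctan2(y[1],y[0]))-yaw+90)%180-90   # tool z is down
    return s.round(4),a
E
python3 - <<'E'
import pickle;from h import *
d=pickle.load(open("cams0.pkl","rb"));S=d["scene"];D=d["side"]
for n,c,u,v,z in [("A top",S,352.4,194,.126),("A fl",S,348.6,206.4,.061),("B top",S,379.2,205.6,.126),("B fl",S,374.4,217.4,.061),
 ("A top s",D,190+147/6.667,120+68/6.667,.126),("B top s",D,190+160/6.667,120+140/6.667,.126),("B fl s",D,190+163/6.667,120+268/6.667,.061),
 ("blkUL",S,341.6,196,.055),("blkLL",S,334,209,.055),("blkUR",S,325+308/5,170+225/5,.055),
 ("rec",S,208,160.25,.050),("rec s",D,254.2,258.7,.050),("T top",S,205.25,141.25,.05),("T right",S,245,178,.05),("T left",S,158.25,170,.05),
 ("FL",D,227.6,279.4,.05),("FR",D,320,285.8,.05),("BL",D,246.6,224,.05)]:
    print(n,bp(c,u,v,z).round(4)[:2])
E
```

```text
A top [0.4847 0.2415]
A fl [0.4852 0.2431]
B top [0.4842 0.3244]
B fl [0.4833 0.3263]
A top s [0.4825 0.3076]
B top s [0.4829 0.2264]
B fl s [0.4831 0.2269]
blkUL [0.4552 0.2082]
blkLL [0.5126 0.207 ]
blkUR [0.452  0.3557]
rec [ 0.5416 -0.2443]
rec s [ 0.5394 -0.2531]
T top [ 0.474  -0.3018]
T right [ 0.5437 -0.0962]
T left [ 0.6598 -0.3641]
FL [ 0.4726 -0.3172]
FR [ 0.6657 -0.3602]
BL [ 0.5398 -0.1125]
```

```bash
python3 - <<'E'
import pickle;from h import *
from station import get_obs
d=pickle.load(open("cams0.pkl","rb"));S=d["scene"];D=d["side"]
o=get_obs();print("tcp px(800)",proj(S,o["eef_pos"])*1.5625,proj(D,o["eef_pos"])*1.5625)
k=1/1.5625
print("lamp base",bp(S,279*k,106*k,0.01)[:2],"gripperpix at z.2",bp(S,240*k,30*k,.2)[:2])
print("red foot",bp(S,370.6,201.6,0)[:2],"purple",bp(S,619*k,383*k,0)[:2],"jar top",bp(S,410*k,366*k,.075)[:2],"mug",bp(S,562*k,430*k,.09)[:2],"comb",bp(S,485*k,295*k,0)[:2])
for p in [(.47,-.53,.34),(.50,.15,.36),(.47,.283,.32)]: print(p,delta(o,p,90))
E
```

```text
tcp px(800) [[251.90856843  75.40265296]] [[170.4288412  543.19401555]]
lamp base [ 0.15023804 -0.66705542] gripperpix at z.2 [ 0.14095923 -0.75809698]
red foot [0.38774189 0.29378501] purple [0.50161809 0.41908522] jar top [0.71087108 0.06405816] mug [0.69673722 0.35562943] comb [0.44018552 0.09848342]
(0.47, -0.53, 0.34) (array([ 0.2132,  0.0008, -0.1431]), np.float64(24.050937689064767))
(0.5, 0.15, 0.36) (array([ 0.5177, -0.6079, -0.1622]), np.float64(24.050937689064767))
(0.47, 0.283, 0.32) (array([ 0.5445, -0.7416, -0.1221]), np.float64(24.050937689064767))
```

>>> arm_command(
  commands=[0.213,0.0,-0.053,0,0,0,0.5,0.213,0.0,-0.053,0,0,0,0.5,0.213,0.0,-0.053,0,0,0,0.5,0.213,0.0,-0.053,0,0,0,0.5,0.213,0.0,-0.053,0,0,0,0.5,0.518,-0.608,-0.162,0,0,24,0.5,0.518,-0.608,-0.162,0,0,24,0.5,0.518,-0.608,-0.162,0,0,24,0.5],
)

```text
t: 0.95
eef_pos: [0.4758, -0.38, 0.2739]
tool_rot: [-0.0, 1.0, -0.003, -0.0]
contact_force: [1.2, 0.3, -0.4]
gripper_width: 0.501
grasp_force: 0.0
```

>>> arm_command(
  commands=[0.074,-0.14,0.0,0,0,0,0.5,0.074,-0.14,0.0,0,0,0,0.5,0.074,-0.14,0.0,0,0,0,0.5,0.074,-0.14,0.0,0,0,0,0.5,0.074,-0.14,0.0,0,0,0,0.5],
)

```text
t: 1.45
eef_pos: [0.5509, -0.2393, 0.2741]
tool_rot: [-0.0, 1.0, 0.003, -0.0]
contact_force: [0.3, -0.6, -0.2]
gripper_width: 0.495
grasp_force: 0.0
```

```bash
python3 - <<'E'
from station import *
import cv2,pickle
r=read_camera("wrist"); o=get_obs(); print(o["eef_pos"],o["tool_rot"],o["contact_force"])
pickle.dump(dict(r,o=o),open("w1.pkl","wb")); cv2.imwrite("pics/w1.png",cv2.resize(r["img"],(800,600),interpolation=cv2.INTER_CUBIC)[:,:,::-1])
E
```

```text
[ 0.54983639 -0.24191337  0.27413439] [ 2.62939235e-04  9.99999538e-01  8.15482114e-04 -4.35753379e-04] [ 0.07880494 -0.26374773  1.04616027]
```

View pics/w1.png

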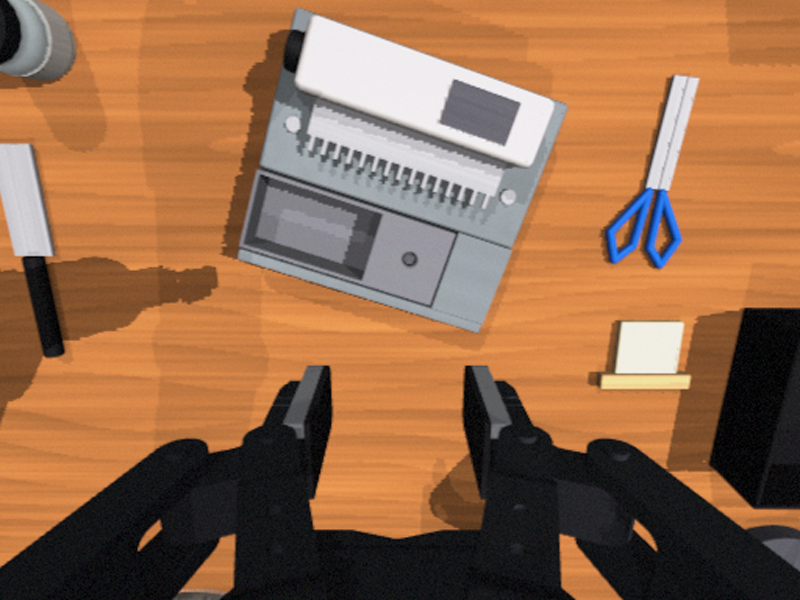

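>>> arm_command(
  commands=[-0.04,-0.28,-0.05,0,0,0,0.5,-0.04,-0.28,-0.05,0,0,0,0.5,-0.04,-0.28,-0.05,0,0,0,0.5,-0.04,-0.28,-0.05,0,0,0,0.5,-0.04,-0.28,-0.05,0,0,0,0.5,-0.04,-0.28,-0.05,0,0,0,0.5,-0.04,-0.28,-0.05,0,0,0,0.5],
)

```text
t: 2.2
eef_pos: [0.5097, 0.0421, 0.3257]
tool_rot: [-0.001, 1.0, 0.003, 0.001]
contact_force: [-0.2, 0.4, -0.5]
gripper_width: 0.501
grasp_force: 0.0
```

The trimmer is clear here: the recess is at (410,260) of 800x600, and the base's near-side corners are at (480,331) and (240,260). Next is the block.

>>> arm_command(
  commands=[-0.01,-0.24,0.075,0,0,0,0.5,-0.01,-0.24,0.075,0,0,0,0.5,-0.01,-0.24,0.075,0,0,0,0.5,-0.01,-0.24,0.075,0,0,0,0.5,-0.01,-0.24,0.075,0,0,0,0.5,-0.01,-0.24,0.075,0,0,0,0.5],
)

```text
t: 2.8
eef_pos: [0.4979, 0.2822, 0.2469]
tool_rot: [-0.0, 1.0, 0.003, -0.002]
contact_force: [-0.5, -0.5, -0.1]
gripper_width: 0.498
grasp_force: 0.0
```

```bash
python3 - <<'E'
from station import *
from h import *
import pickle
r=read_camera("wrist"); o=get_obs(); print(o["eef_pos"],o["tool_rot"],o["contact_force"])
pickle.dump(dict(r,o=o),open("w2.pkl","wb")); cv2.imwrite("pics/w2.png",cv2.resize(r["img"],(800,600),interpolation=cv2.INTER_CUBIC)[:,:,::-1])
w=pickle.load(open("w1.pkl","rb"));f=lambda u,v,z:bp(w,(u+.5)/1.5625-.5,(v+.5)/1.5625-.5,z)[:2].round(4)
print("rec",f(410,259.5,.05),"c",f(480,331,.05),f(240,260,.05),f(566,103,.05),f(298,10,.05))
E
```

```text
[0.49930363 0.27897355 0.24761372] [ 4.39006325e-04  9.99997688e-01  1.56124283e-03 -1.41196426e-03] [ 0.07835044 -0.51062099  1.04182583]
rec [ 0.5367 -0.2499] c [ 0.4723 -0.3129] [ 0.5355 -0.1055] [ 0.6609 -0.3689] [ 0.7235 -0.1651]
```

View pics/w2.png

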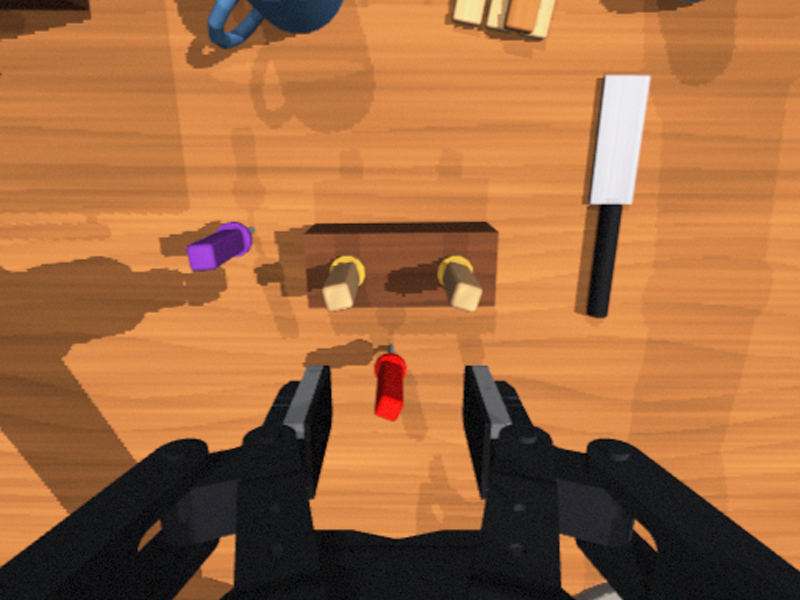

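In the wrist view the block top spans (308,234)–(497,306), with handle tops at (338,298) and (465,297) and flanges at (345,268) and (457,270). Red and purple look-alikes stand nearby. I need a closer crop to get the tools' offsets in their holes.

```bash
python3 - <<'E'
from h import *
import pickle
w=pickle.load(open("w2.pkl","rb"))
cv2.imwrite("pics/w2c.png",cv2.resize(w["img"][138:203,192:325],(798,390),interpolation=cv2.INTER_CUBIC)[:,:,::-1])
E
```

```text
(no output)
```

View pics/w2c.png

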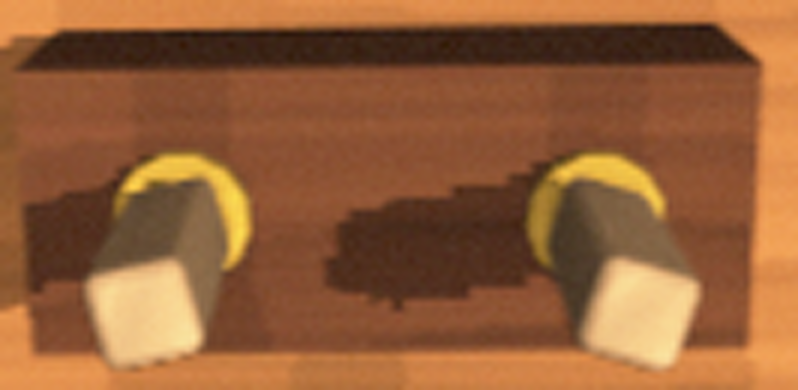

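The two flanges sit centred at crop (183,220) and (596,220), so both are equally centred in their holes. The handle tops are yawed about +16° and −19°. I can't tell the pin from the punch by sight, so I'll feel the sideways play after gripping: the pin has 5 mm and the punch 1.3 mm.

```bash
python3 - <<'E'
from h import *
from station import get_obs
import pickle
w=pickle.load(open("w2.pkl","rb"));f=lambda u,v,z:bp(w,(u+.5)/6-.5+192,(v+.5)/6-.5+138,z)[:2]
print("flL",f(183,220,.061),"flR",f(596,220,.061))
for n,c in dict(L=[(88,285),(180,258),(203,340),(110,368)],R=[(607,258),(698,290),(662,368),(578,338)]).items():
    p=np.array([f(*q,.126) for q in c]);print(n,p.mean(0).round(4),[np.degrees(np.arctan2(*(p[j]-p[i])[::-1])).round(1) for i,j in [(0,1),(3,2),(0,3),(1,2)]],np.linalg.norm(p[1]-p[0]))
print("blk",[f(*q,.055).round(4) for q in [(20,68),(760,66),(32,352),(748,346)]])
o=get_obs();print(delta(o,(.483,.2405,.2),70))
E
```

```text
flL [0.48088271 0.3210488 ] flR [0.48142631 0.23781629]
L [0.4812 0.3209] [np.float64(-72.9), np.float64(-72.2), np.float64(-167.8), np.float64(-166.2)] 0.016220139264521448
R [0.4816 0.2384] [np.float64(-109.4), np.float64(-110.0), np.float64(163.0), np.float64(159.0)] 0.01638449517549094
blk [array([0.5105, 0.3535]), array([0.5118, 0.2056]), array([0.4507, 0.354 ]), array([0.453 , 0.2042])]
(array([-0.0163,  0.0384,  0.0477]), np.float64(20.178976226630937))
```

>>> arm_command(
  commands=[-0.018,0.041,0.077,0,0,20,0.5,-0.018,0.041,0.077,0,0,20,0.5,-0.018,0.041,0.077,0,0,20,0.5,-0.018,0.041,0.077,0,0,20,0.5,-0.018,0.041,0.077,0,0,20,0.5],
)

```text
t: 3.35
eef_pos: [0.4835, 0.2357, 0.1733]
tool_rot: [-0.0, 0.985, -0.174, 0.001]
contact_force: [0.4, -0.3, 0.2]
gripper_width: 0.498
grasp_force: 0.0
```

```bash
python3 - <<'E'
from station import *
from h import *
import pickle
r=read_camera("wrist"); o=get_obs(); print(o["eef_pos"],o["tool_rot"],o["contact_force"],delta(o,(.4815,.238,.0825),70))
pickle.dump(dict(r,o=o),open("w3.pkl","wb")); cv2.imwrite("pics/w3.png",r["img"][:,:,::-1])
E
```

```text
[0.48340286 0.23644155 0.17350173] [-4.92451486e-04  9.84809138e-01 -1.73636693e-01  1.00912884e-03] [0.3442581  1.27644261 0.23343232] (array([-0.0025, -0.0007,  0.091 ]), np.float64(0.00139230512127142))
```

View pics/w3.png

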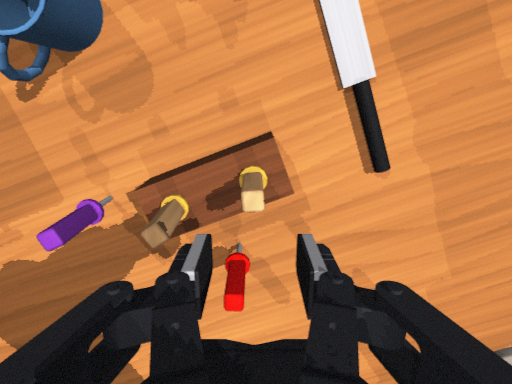

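The target handle at (253,195) is square to the picture and centred between the fingers (about 200 and 310). I'll descend, grip and feel.

>>> arm_command(
  commands=[-0.002,-0.001,0.045,0,0,0,0.5,-0.002,-0.001,0.091,0,0,0,0.5,-0.002,-0.001,0.091,0,0,0,0.5,-0.002,-0.001,0.091,0,0,0,0.1,-0.002,-0.001,0.091,0,0,0,0.0,-0.002,-0.001,0.091,0,0,0,0.0,-0.002,-0.001,0.091,0,0,0,0.0,-0.002,-0.001,0.091,0,0,0,0.0],
  force=80,
)

```text
t: 4.2
eef_pos: [0.4822, 0.24, 0.084]
tool_rot: [-0.001, 0.985, -0.173, 0.002]
contact_force: [-0.3, -0.6, 7.5]
gripper_width: 0.176
grasp_force: 79.2
```

>>> arm_command(
  commands=[0.0,0.0,-0.002,0,0,0,0.0,0.0,0.0,-0.002,0,0,0,0.0,0.0,0.0,-0.002,0,0,0,0.0],
)

```text
t: 4.5
eef_pos: [0.4808, 0.2393, 0.084]
tool_rot: [-0.0, 0.985, -0.173, 0.001]
contact_force: [0.9, 0.4, 3.3]
gripper_width: 0.178
grasp_force: 78.8
```

>>> arm_command(
  commands=[0.0,0.0015,0.0,0,0,0,0.0,0.0,0.003,0.0,0,0,0,0.0,0.0,0.003,0.0,0,0,0,0.0,0.0,0.003,0.0,0,0,0,0.0],
)

```text
t: 4.9
eef_pos: [0.4802, 0.2375, 0.084]
tool_rot: [-0.001, 0.985, -0.173, 0.001]
contact_force: [3.6, 4.1, 0.5]
gripper_width: 0.178
grasp_force: 78.6
```

>>> arm_command(
  commands=[0.0,-0.003,-0.002,0,0,0,0.0,0.0,-0.003,-0.002,0,0,0,0.0,0.0,-0.003,-0.002,0,0,0,0.0],
)

```text
t: 5.2
eef_pos: [0.4802, 0.2388, 0.0853]
tool_rot: [0.0, 0.985, -0.173, -0.0]
contact_force: [2.0, 0.2, 0.4]
gripper_width: 0.174
grasp_force: 78.6
```

>>> arm_command(
  commands=[0.0,-0.0015,0.0,0,0,0,0.0,0.0,-0.004,0.0,0,0,0,0.0,0.0,-0.004,0.0,0,0,0,0.0,0.0,-0.004,0.0,0,0,0,0.0],
)

```text
t: 5.6
eef_pos: [0.481, 0.2413, 0.0849]
tool_rot: [0.001, 0.985, -0.173, -0.001]
contact_force: [1.1, -3.5, -0.6]
gripper_width: 0.179
grasp_force: 78.5
```

>>> arm_command(
  commands=[0.0,0.004,0.0,0,0,0,0.0,0.0,0.004,0.0,0,0,0,0.0,0.0,0.004,0.0,0,0,0,0.0],
)

```text
t: 5.9
eef_pos: [0.4803, 0.2394, 0.0856]
tool_rot: [-0.0, 0.985, -0.173, 0.0]
contact_force: [1.9, 0.5, -2.1]
gripper_width: 0.179
grasp_force: 78.4
```

>>> arm_command(
  commands=[0.0,0.0015,0.0,0,0,0,0.0,0.0,0.004,0.0,0,0,0,0.0,0.0,0.004,0.0,0,0,0,0.0,0.0,0.004,0.0,0,0,0,0.0],
)

```text
t: 6.3
eef_pos: [0.4798, 0.2373, 0.0861]
tool_rot: [-0.002, 0.985, -0.173, 0.001]
contact_force: [4.1, 4.3, -2.5]
gripper_width: 0.172
grasp_force: 78.4
```

>>> arm_command(
  commands=[0.0,-0.004,0.0,0,0,0,0.0,0.0,-0.004,0.0,0,0,0,0.0,0.0,-0.004,0.0,0,0,0,0.0],
)

```text
t: 6.6
eef_pos: [0.4804, 0.2391, 0.0855]
tool_rot: [-0.0, 0.985, -0.173, 0.0]
contact_force: [2.6, 2.0, -0.2]
gripper_width: 0.178
grasp_force: 78.8
```

Commanded 4 mm either way, the handle moves only about 2 mm before 4 N of resistance, so this shaft has little play: it's the punch. I'll set it back down, release it, and go to the other tool.

>>> arm_command(
  commands=[0.0,0.0,0.003,0,0,0,0.0,0.0,0.0,0.003,0,0,0,0.0,0.0,0.0,0.003,0,0,0,0.2,0.0,0.0,0.003,0,0,0,0.45,0.0,0.0,0.003,0,0,0,0.45,0.0,0.0,-0.045,0,0,0,0.45,0.0,0.0,-0.088,0,0,0,0.45,0.0,0.0,-0.088,0,0,0,0.45],
)

```text
t: 7.4
eef_pos: [0.4828, 0.2408, 0.1785]
tool_rot: [-0.003, 0.985, -0.173, 0.003]
contact_force: [-0.3, 0.1, -0.1]
gripper_width: 0.452
grasp_force: 0.0
```

>>> arm_command(
  commands=[-0.028,-0.078,0.0,0,0,-35,0.45,-0.028,-0.078,0.0,0,0,-35,0.45,-0.028,-0.078,0.0,0,0,-35,0.45,-0.028,-0.078,0.0,0,0,-35,0.45,-0.028,-0.078,0.0,0,0,-35,0.45,-0.028,-0.078,0.0,0,0,-35,0.45],
)

```text
t: 8.0
eef_pos: [0.48, 0.3211, 0.1725]
tool_rot: [0.0, 0.992, 0.129, -0.001]
contact_force: [0.7, 0.7, 0.5]
gripper_width: 0.45
grasp_force: 0.0
```

```bash
python3 - <<'E'
from station import *
from h import *
import pickle
r=read_camera("wrist"); o=get_obs(); print(o["eef_pos"],o["tool_rot"],o["contact_force"],delta(o,(.4805,.3225,.0825),105))
pickle.dump(dict(r,o=o),open("w4.pkl","wb")); cv2.imwrite("pics/w4.png",r["img"][:,:,::-1])
E
```

```text
[0.48022182 0.32120225 0.17279327] [ 3.55160858e-04  9.91640301e-01  1.29031313e-01 -5.55257794e-04] [ 0.32616901  0.57025092 -0.28113558] (array([ 0.0007, -0.0012,  0.0903]), np.float64(-0.17273914879586982))
```

View pics/w4.png

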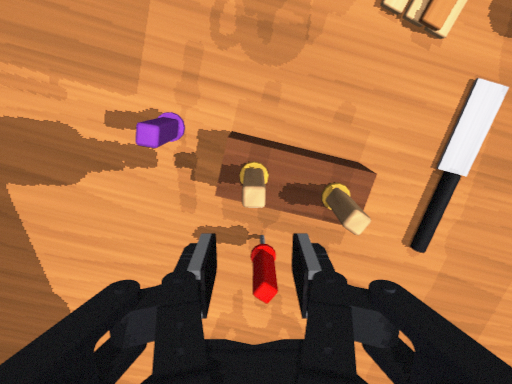

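The punch stands back in its hole. The other handle, at (254,193), is square and centred, so I'll descend and grip it.

>>> arm_command(
  commands=[0.0007,-0.0007,0.045,0,0,0,0.45,0.0007,-0.0007,0.09,0,0,0,0.45,0.0007,-0.0007,0.09,0,0,0,0.45,0.0007,-0.0007,0.09,0,0,0,0.1,0.0007,-0.0007,0.09,0,0,0,0.0,0.0007,-0.0007,0.09,0,0,0,0.0,0.0007,-0.0007,0.09,0,0,0,0.0,0.0007,-0.0007,0.09,0,0,0,0.0],
  force=100,
)

```text
t: 8.85
eef_pos: [0.4823, 0.3235, 0.0853]
tool_rot: [-0.001, 0.991, 0.131, 0.002]
contact_force: [-0.3, -0.2, 5.8]
gripper_width: 0.17
grasp_force: 98.9
```

>>> arm_command(
  commands=[0.0,0.0,-0.002,0,0,0,0.0,0.0,0.0,-0.004,0,0,0,0.0,0.0,0.0,-0.004,0,0,0,0.0,0.0,0.0,-0.004,0,0,0,0.0],
)

```text
t: 9.25
eef_pos: [0.4809, 0.3226, 0.0873]
tool_rot: [0.0, 0.991, 0.131, -0.0]
contact_force: [0.5, 0.4, -0.7]
gripper_width: 0.167
grasp_force: 98.0
```

>>> arm_command(
  commands=[0.0,0.0015,0.0,0,0,0,0.0,0.0,0.003,0.0,0,0,0,0.0,0.0,0.003,0.0,0,0,0,0.0,0.0,0.003,0.0,0,0,0,0.0],
)

```text
t: 9.65
eef_pos: [0.4818, 0.3197, 0.0873]
tool_rot: [0.0, 0.991, 0.131, -0.0]
contact_force: [-0.2, -0.1, -0.9]
gripper_width: 0.167
grasp_force: 98.0
```

It moves 3 mm freely without force, so this is the pin. Now I'll lift it and carry it over the trimmer.

>>> arm_command(
  commands=[0.0,-0.003,-0.04,0,0,0,0.0,0.0,-0.003,-0.08,0,0,0,0.0,0.0,-0.003,-0.12,0,0,0,0.0,0.0,-0.003,-0.12,0,0,0,0.0,-0.094,0.562,-0.12,0,0,16,0.0,-0.094,0.562,-0.12,0,0,16,0.0,-0.094,0.562,-0.12,0,0,16,0.0,-0.094,0.562,-0.12,0,0,16,0.0],
)

```text
t: 10.45
eef_pos: [0.5002, 0.1217, 0.207]
tool_rot: [0.0, 1.0, -0.008, -0.0]
contact_force: [1.0, -0.0, 0.1]
gripper_width: 0.163
grasp_force: 98.4
```

```bash
python3 - <<'E'
from station import *
from h import *
o=get_obs(); print(o["eef_pos"],o["tool_rot"],o["contact_force"],delta(o,(.537,-.2485,.2),73))
E
```

```text
[0.50018185 0.12172603 0.20703171] [ 1.43476793e-04  9.99966944e-01 -8.12939802e-03 -5.10606383e-05] [ 0.99201368 -0.03368138  0.08353459] (array([0.0428, 0.3696, 0.0071]), np.float64(16.068430157555724))
```

>>> arm_command(
  commands=[0.043,0.37,0.01,0,0,16,0.0,0.043,0.37,0.01,0,0,16,0.0,0.043,0.37,0.01,0,0,16,0.0,0.043,0.37,0.01,0,0,16,0.0,0.043,0.37,0.01,0,0,16,0.0,0.043,0.37,0.01,0,0,16,0.0,0.043,0.37,0.01,0,0,16,0.0,0.043,0.37,0.01,0,0,16,0.0],
)

```text
t: 11.25
eef_pos: [0.5361, -0.2529, 0.1966]
tool_rot: [0.001, 0.989, -0.15, -0.0]
contact_force: [-0.0, 0.5, -0.3]
gripper_width: 0.168
grasp_force: 98.4
```

>>> arm_command(
  commands=[0.0,0.0,0.045,0,0,0,0.0,0.0,0.0,0.045,0,0,0,0.0,0.0,0.0,0.045,0,0,0,0.0],
)

```text
t: 11.55
eef_pos: [0.5366, -0.246, 0.1517]
tool_rot: [-0.0, 0.989, -0.147, -0.001]
contact_force: [0.4, 0.3, 0.2]
gripper_width: 0.165
grasp_force: 98.4
```

```bash
python3 - <<'E'
from station import *
from h import *
import pickle
d={n:read_camera(n) for n in ["wrist","side","scene"]}; o=get_obs(); print(o["eef_pos"],o["tool_rot"],o["contact_force"])
pickle.dump(dict(d,o=o),open("c5.pkl","wb"))
tip=o["eef_pos"]-[0,0,.0753]
def crop(n,w,h):
    u,v=proj(d[n],tip)[0].round().astype(int); x,y=u-w//2,v-h//2; print(n,x,y,proj(d[n],tip))
    return d[n]["img"][y:y+h,x:x+w]
a=cv2.resize(crop("side",80,60),(400,300),interpolation=cv2.INTER_CUBIC)
b=cv2.resize(crop("scene",80,60),(400,300),interpolation=cv2.INTER_CUBIC)
c=cv2.resize(d["wrist"]["img"][100:250,155:355],(400,300),interpolation=cv2.INTER_CUBIC)
e=cv2.resize(d["scene"]["img"],(400,300))
cv2.imwrite("pics/c5.png",np.vstack([np.hstack([a,b]),np.hstack([c,e])])[:,:,::-1])
E
```

```text
[ 0.53869726 -0.24647066  0.15418553] [ 1.48045541e-04  9.89181330e-01 -1.46692199e-01  1.29386302e-03] [-0.26624051 -0.06231592 -1.13538913]
side 214 217 [[253.7508618  246.75668659]]
scene 167 124 [[207.06623652 153.85408124]]
```

View pics/c5.png

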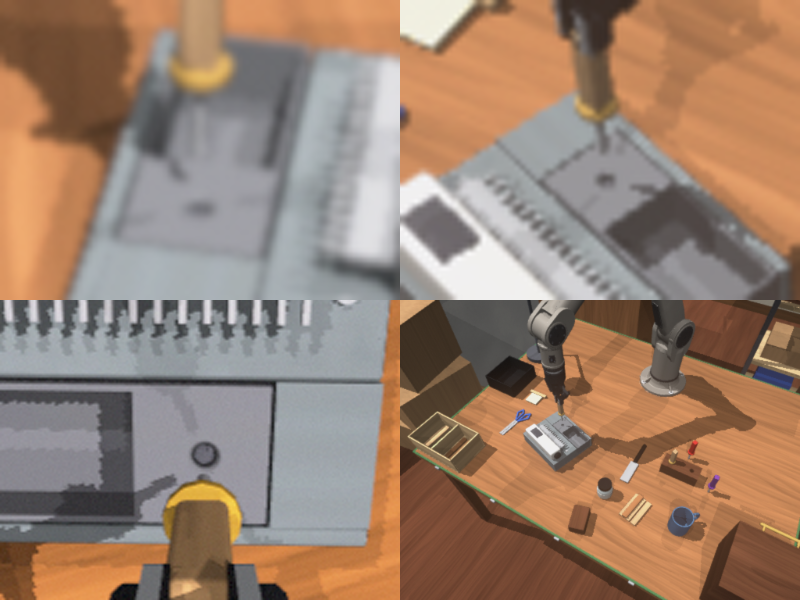

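The wrist view shows the recess at about (257.5,177) full-res, with the pin tip just before it at (256.5,188). The scene view has the tip at (207.8,154) and the recess at (208.2,160). I'll calculate the offset.

```bash
python3 - <<'E'
from h import *
import pickle
d=pickle.load(open("c5.pkl","rb"));o=d["o"];W=d["wrist"];S=d["scene"];D=d["side"]
e=o["eef_pos"];axis=-rot(o).as_matrix()[:,2];tip=e-axis*.0753;print("tip",tip,"axis",axis)
print("tip wrist px",proj(W,tip),"tip scene",proj(S,tip),"flange wrist",proj(W,tip+axis*.045))
for n,c,u,v in [("W",W,155+205.5/2-.5,100+154.5/2-.5),("S",S,167+206/5-.4,124+180/5-.4),("D",D,214+201/5-.4,217+209/5-.4)]:
    p=bp(c,u,v,.05);print(n,p,"tool shift",rot(o).inv().apply(p-tip).round(4))
E
```

```text
tip [ 0.53888674 -0.2465213   0.07888579] axis [-2.51629604e-03  6.72486992e-04  9.99996608e-01]
tip wrist px [[253.90023155 185.23851485]] tip scene [[207.02172729 153.88547732]] flange wrist [[253.80816484 203.29779379]]
W [ 0.53783467 -0.24941285  0.05      ] tool shift [-0.0002  0.0031  0.0289]
S [ 0.5395413  -0.24652277  0.05      ] tool shift [ 0.0006 -0.0002  0.0289]
D [ 0.53864725 -0.25194401  0.05      ] tool shift [0.0013 0.0053 0.0289]
```

>>> arm_command(
  commands=[0.001,0.0012,0.0,0,0,0,0.0,0.001,0.0012,0.01,0,0,0,0.0,0.001,0.0012,0.02,0,0,0,0.0,0.001,0.0012,0.025,0,0,0,0.0,0.001,0.0012,0.025,0,0,0,0.0],
)

```text
t: 12.2
eef_pos: [0.537, -0.248, 0.126]
tool_rot: [-0.0, 0.989, -0.147, -0.001]
contact_force: [-0.0, -0.4, -0.9]
gripper_width: 0.166
grasp_force: 98.4
```

>>> arm_command(
  commands=[0.0,0.0,0.002,0,0,0,0.0,0.0,0.0,0.004,0,0,0,0.0,0.0,0.0,0.006,0,0,0,0.0,0.0,0.0,0.006,0,0,0,0.0],
)

```text
t: 12.6
eef_pos: [0.5379, -0.2484, 0.1213]
tool_rot: [-0.0, 0.989, -0.147, -0.0]
contact_force: [-0.8, 0.1, -1.0]
gripper_width: 0.169
grasp_force: 98.4
```

>>> arm_command(
  commands=[0.0,0.0,0.001,0,0,0,0.0,0.0,0.0,0.002,0,0,0,0.0,0.0,0.0,0.003,0,0,0,0.0,0.0,0.0,0.003,0,0,0,0.0],
)

```text
t: 13.0
eef_pos: [0.5382, -0.2485, 0.1186]
tool_rot: [0.0, 0.989, -0.147, 0.0]
contact_force: [-0.4, -0.4, 0.4]
gripper_width: 0.169
grasp_force: 98.6
```

>>> arm_command(
  commands=[0.0,0.0,0.001,0,0,0,0.0,0.0,0.0,0.002,0,0,0,0.0,0.0,0.0,0.002,0,0,0,0.0],
)

```text
t: 13.3
eef_pos: [0.5381, -0.2484, 0.1164]
tool_rot: [0.0, 0.989, -0.147, 0.0]
contact_force: [-0.1, 0.9, 1.0]
gripper_width: 0.165
grasp_force: 98.6
```

>>> arm_command(
  commands=[0.0,0.0,0.001,0,0,0,0.0,0.0,0.0,0.002,0,0,0,0.0,0.0,0.0,0.002,0,0,0,0.0],
)

```text
t: 13.6
eef_pos: [0.538, -0.2485, 0.1143]
tool_rot: [0.0, 0.989, -0.147, -0.0]
contact_force: [-0.3, 0.1, 1.9]
gripper_width: 0.167
grasp_force: 98.7
```

>>> arm_command(
  commands=[0.0,0.0,0.001,0,0,0,0.0,0.0,0.0,0.002,0,0,0,0.0,0.0,0.0,0.002,0,0,0,0.0],
)

```text
t: 13.9
eef_pos: [0.538, -0.2484, 0.1123]
tool_rot: [-0.0, 0.989, -0.147, -0.0]
contact_force: [1.0, 0.3, 2.6]
gripper_width: 0.169
grasp_force: 98.7
```

>>> arm_command(
  commands=[0.0,0.0,0.001,0,0,0,0.0,0.0,0.0,0.0015,0,0,0,0.0,0.0,0.0,0.0015,0,0,0,0.0],
)

```text
t: 14.2
eef_pos: [0.538, -0.2484, 0.1109]
tool_rot: [0.0, 0.989, -0.147, 0.0]
contact_force: [0.4, -0.1, 1.5]
gripper_width: 0.163
grasp_force: 98.8
```

>>> arm_command(
  commands=[0.0,0.0,0.001,0,0,0,0.0,0.0,0.0,0.0015,0,0,0,0.0,0.0,0.0,0.0015,0,0,0,0.0],
)

```text
t: 14.5
eef_pos: [0.538, -0.2484, 0.1094]
tool_rot: [0.0, 0.989, -0.147, 0.0]
contact_force: [-0.0, -0.1, 2.5]
gripper_width: 0.163
grasp_force: 98.8
```

>>> arm_command(
  commands=[0.0,0.0,0.001,0,0,0,0.0,0.0,0.0,0.0015,0,0,0,0.0,0.0,0.0,0.0015,0,0,0,0.0],
)

```text
t: 14.8
eef_pos: [0.5387, -0.2486, 0.1087]
tool_rot: [0.0, 0.989, -0.147, 0.001]
contact_force: [-0.6, 0.6, 6.7]
gripper_width: 0.166
grasp_force: 99.4
```

>>> arm_command(
  commands=[0.0,0.0,0.001,0,0,0,0.0,0.0,0.0,0.0015,0,0,0,0.0,0.0,0.0,0.0015,0,0,0,0.0],
)

```text
t: 15.1
eef_pos: [0.5396, -0.2489, 0.1082]
tool_rot: [0.0, 0.989, -0.147, 0.002]
contact_force: [0.9, 0.2, 11.6]
gripper_width: 0.168
grasp_force: 100.0
```

The hard bottom is felt at TCP z ≈ 0.1085. I'll ease off to a light hold, then start pushing in small steps.

>>> arm_command(
  commands=[0.0,0.0,-0.001,0,0,0,0.0,0.0,0.0,-0.001,0,0,0,0.0,0.0,-0.001,-0.001,0,0,0,0.0,0.0,-0.002,-0.001,0,0,0,0.0,0.0,-0.003,-0.001,0,0,0,0.0,0.0,-0.004,-0.001,0,0,0,0.0,0.0,-0.004,-0.001,0,0,0,0.0],
)

```text
t: 15.8
eef_pos: [0.5396, -0.2462, 0.1085]
tool_rot: [0.001, 0.989, -0.148, 0.001]
contact_force: [-1.6, -2.5, 7.3]
gripper_width: 0.167
grasp_force: 99.6
```

>>> arm_command(
  commands=[0.0,-0.001,0.0,0,0,0,0.0,0.0,-0.002,0.0,0,0,0,0.0,0.0,-0.003,0.0,0,0,0,0.0],
)

```text
t: 16.1
eef_pos: [0.54, -0.2443, 0.1084]
tool_rot: [0.002, 0.989, -0.148, 0.001]
contact_force: [-2.3, -5.1, 7.3]
gripper_width: 0.167
grasp_force: 99.6
```

>>> arm_command(
  commands=[0.0,-0.001,0.0,0,0,0,0.0,0.0,-0.002,0.0,0,0,0,0.0,0.0,-0.002,0.0,0,0,0,0.0],
)

```text
t: 16.4
eef_pos: [0.5406, -0.2424, 0.1084]
tool_rot: [0.002, 0.989, -0.148, 0.001]
contact_force: [-1.6, -4.1, 7.9]
gripper_width: 0.168
grasp_force: 99.6
```

>>> arm_command(
  commands=[0.0,-0.0015,0.0,0,0,0,0.0,0.0,-0.003,0.0,0,0,0,0.0,0.0,-0.0045,0.0,0,0,0,0.0],
)

```text
t: 16.7
eef_pos: [0.5419, -0.2383, 0.1084]
tool_rot: [0.002, 0.989, -0.148, 0.001]
contact_force: [-2.2, -4.2, 7.2]
gripper_width: 0.166
grasp_force: 99.6
```

>>> arm_command(
  commands=[0.0,-0.0015,0.0,0,0,0,0.0,0.0,-0.003,0.0,0,0,0,0.0,0.0,-0.0045,0.0,0,0,0,0.0],
)

```text
t: 17.0
eef_pos: [0.5432, -0.234, 0.1084]
tool_rot: [0.002, 0.989, -0.148, 0.001]
contact_force: [-0.3, -4.4, 7.4]
gripper_width: 0.166
grasp_force: 99.6
```

>>> arm_command(
  commands=[0.0,-0.002,0.0,0,0,0,0.0,0.0,-0.004,0.0,0,0,0,0.0,0.0,-0.006,0.0,0,0,0,0.0,0.0,-0.008,0.0,0,0,0,0.0,0.0,-0.01,0.0,0,0,0,0.0],
)

```text
t: 17.5
eef_pos: [0.5462, -0.2244, 0.1084]
tool_rot: [0.002, 0.989, -0.148, 0.001]
contact_force: [-0.9, -4.7, 6.9]
gripper_width: 0.164
grasp_force: 99.6
```

>>> arm_command(
  commands=[0.0,-0.002,0.0,0,0,0,0.0,0.0,-0.004,0.0,0,0,0,0.0,0.0,-0.006,0.0,0,0,0,0.0,0.0,-0.008,0.0,0,0,0,0.0,0.0,-0.01,0.0,0,0,0,0.0],
)

```text
t: 18.0
eef_pos: [0.5492, -0.2148, 0.1084]
tool_rot: [0.002, 0.989, -0.148, 0.001]
contact_force: [-1.1, -3.9, 6.9]
gripper_width: 0.166
grasp_force: 99.6
```

>>> arm_command(
  commands=[0.0,-0.002,0.0,0,0,0,0.0,0.0,-0.004,0.0,0,0,0,0.0,0.0,-0.006,0.0,0,0,0,0.0,0.0,-0.008,0.0,0,0,0,0.0],
)

```text
t: 18.4
eef_pos: [0.5515, -0.2072, 0.1084]
tool_rot: [0.002, 0.989, -0.148, 0.001]
contact_force: [-1.2, -5.1, 7.3]
gripper_width: 0.168
grasp_force: 99.6
```

```bash
python3 - <<'E'
from station import *
from h import *
o=get_obs(); d=o["eef_pos"]-[.538,-.2484,.1084]; print(o["eef_pos"],d@[.2924,.9563,0],d@[.9563,-.2924,0],o["contact_force"],o["tool_rot"])
E
```

```text
[ 0.55147535 -0.20719323  0.10838328] 0.04334622832154242 0.0008376178811461039 [-1.1913293  -5.10767763  7.29986918] [ 1.61673067e-03  9.88968814e-01 -1.48113332e-01  7.15464375e-04]
```

>>> arm_command(
  commands=[0.0,-0.002,0.0,0,0,0,0.0,0.0,-0.004,0.0,0,0,0,0.0,0.0,-0.006,0.0,0,0,0,0.0,0.0,-0.008,0.0,0,0,0,0.0,0.0,-0.009,0.0,0,0,0,0.0,0.0,-0.009,0.0,0,0,0,0.0],
)

```text
t: 19.0
eef_pos: [0.5543, -0.1983, 0.1084]
tool_rot: [0.001, 0.989, -0.148, 0.001]
contact_force: [-1.3, -4.7, 8.4]
gripper_width: 0.167
grasp_force: 99.6
```

```bash
python3 - <<'E'
from station import *
from h import *
import pickle
o=get_obs(); d=o["eef_pos"]-[.538,-.2484,.1084]; print(o["eef_pos"],d@[.2924,.9563,0],d@[.9563,-.2924,0],o["contact_force"])
r=read_camera("scene"); pickle.dump(r,open("s6.pkl","wb"))
E
```

```text
[ 0.55425693 -0.19830783  0.10841588] 0.05265666710716058 0.0008995531988077202 [-1.30406273 -4.71751086  8.37737126]
```

>>> arm_command(
  commands=[0.0,0.001,0.0,0,0,0,0.0,0.0,0.0025,0.0,0,0,0,0.0,0.0,0.0025,-0.005,0,0,0,0.0,0.0,0.0025,-0.012,0,0,0,0.0,0.0,0.0025,-0.025,0,0,0,0.0,0.0,0.0025,-0.05,0,0,0,0.0,0.0,0.0025,-0.1,0,0,0,0.0,0.0,0.0025,-0.1,0,0,0,0.0],
)

```text
t: 19.85
eef_pos: [0.5575, -0.198, 0.2146]
tool_rot: [0.0, 0.989, -0.147, 0.006]
contact_force: [1.4, -0.7, 0.2]
gripper_width: 0.169
grasp_force: 98.5
```

```bash
python3 - <<'E'
from station import *
from h import *
import pickle
d={n:read_camera(n) for n in ["wrist","side"]}; o=get_obs(); print(o["eef_pos"],o["contact_force"],delta(o,(.481,.3226,.2),105))
pickle.dump(dict(d,o=o),open("c7.pkl","wb"))
W=d["wrist"]
# tray recess: dark small blob near predicted positions for tray travel t
for t in (0,.028,.05): print(t,proj(W,np.array([.5378,-.249,.05])+t*np.array([.2924,.9563,0])))
u,v=proj(W,np.array([.5378,-.249,.05])+.05*np.array([.2924,.9563,0]))[0].astype(int)
g=cv2.cvtColor(W["img"],cv2.COLOR_RGB2GRAY);np.set_printoptions(linewidth=220)
print(u,v);print(g[v-24:v+26:2,u-30:u+40:2])
E
```

```text
[ 0.55425321 -0.19744731  0.20927363] [-0.1358828   0.14748945 -1.52715491] (array([-0.2213, -0.4763,  0.0091]), np.float64(-31.90482269391123))
0 [[302.37677959 169.99826546]]
0.028 [[277.65857051 169.94845274]]
0.05 [[258.2428659  169.90932576]]
258 169
[[ 71  61  61 145 152 157 155 153 154 154 156 153 154 153 153 152 155 154 157 156 152 156 154 159 157 157 155 156 156 157 155 123  84  90  90]
 [ 74  54  64 144 153 154 155 154 153 156 154 156 153 155 157 154 153 156 154 153 157 156 155 153 154 155 154 155 153 158 156 152 147 152 151]
 [ 74  64  65 144 152 155 155 157 154 155 155 155 152 155 154 156 155 157 157 156 155 155 155 156 151 154 156 155 155 155 157 151 146 150 148]
 [ 73  61  65 144 154 156 154 154 154 156 155 154 155 154 157 154 153 153 155 156 154 156 156 155 155 155 154 154 155 157 155 149 146 148 151]
 [ 73  61  58 146 153 152 154 152 153 155 154 154 153 154 155 153 153 153 154 156 154 154 154 156 154 153 154 156 153 155 158 146 143 143 150]
 [ 73  59  64 144 151 154 154 154 154 156 153 153 153 156 153 151 152 154 156 151 154 156 154 156 152 152 153 157 157 155 155 146
[... 2031 characters left out ...]
42 155 153 156 153 157 155 158 154 153 156 153 154 153 154 156 156 156 154 155 156 157 159 157 154 155 154 148 135 136 137 135]
 [ 57  58  58 135 154 156 155 154 155 155 155 153 154 129  96 126 156 155 154 155 154 158 154 155 153 154 156 156 153 156 140 134 134 135 138]
 [ 51  49  51 135 154 155 153 154 155 154 156 153 149  84  92 114 139 155 154 157 154 154 156 154 155 155 154 155 156 155 140 134 131 138 137]
 [ 54  50  52 134 154 153 153 154 155 145 106  86 100 114 129 115 105 111 131 153 155 156 156 154 155 154 155 157 155 156 107  62  65  64  67]
 [ 71  56  53 137 152 154 153 153 125  90 134 174 192 184 184 187 187 176 135 121 146 152 155 154 155 153 154 156 154 154  99  63  65  64  78]]
```

```bash
python3 - <<'E'
from h import *
import pickle
a=pickle.load(open("c5.pkl","rb"))["wrist"];b=pickle.load(open("c7.pkl","rb"))["wrist"];w=pickle.load(open("w1.pkl","rb"))
def hole(c,u,v,r=12):
    g=cv2.cvtColor(c["img"],cv2.COLOR_RGB2GRAY).astype(float)[v-r:v+r+1,u-r:u+r+1]; m=g<138
    n,l,s,ce=cv2.connectedComponentsWithStats(m.astype(np.uint8)); i=1+np.argmin(np.hypot(*(ce[1:]-r).T)); print(s[i],ce[i]+[u-r,v-r],"mean",g[l==i].mean(),"centre",g[r-2:r+3,r-2:r+3].mean())
    return bp(c,*(ce[i]+[u-r,v-r]),.05)
pa,pb,pw=hole(a,257,177,9),hole(b,263,170,9),hole(w,262,166,7)
for p in (pa,pw): print(p,pb,(pb-p)@[.2924,.9563,0],(pb-p)@[.9563,-.2924,0])
E
```

```text
[  2   2  16  16 185] [257.24324324 177.2972973 ] mean 95.7081081081081 centre 108.32
[  3   3  13  13 123] [262.64227642 169.94308943] mean 93.9349593495935 centre 104.32
[ 2  2 11 11 97] [261.82474227 165.75257732] mean 99.02061855670104 centre 103.56
[ 0.53733274 -0.24925546  0.05      ] [ 0.55093458 -0.20594445  0.05      ] 0.04539550109390128 0.00034330286294613493
[ 0.53693499 -0.2493676   0.05      ] [ 0.55093458 -0.20594445  0.05      ] 0.04561903410499346 0.0006908798128495392
```

>>> arm_command(
  commands=[-0.221,-0.476,0.0,0,0,-16,0.0,-0.221,-0.476,0.0,0,0,-16,0.0,-0.221,-0.476,0.0,0,0,-16,0.0,-0.221,-0.476,0.0,0,0,-16,0.0,-0.221,-0.476,0.0,0,0,-16,0.0,-0.221,-0.476,0.0,0,0,-16,0.0,-0.221,-0.476,0.0,0,0,-16,0.0,-0.221,-0.476,0.0,0,0,-16,0.0],
)

```text
t: 20.75
eef_pos: [0.496, 0.1997, 0.2063]
tool_rot: [0.0, 1.0, -0.008, -0.001]
contact_force: [0.7, -0.2, -1.6]
gripper_width: 0.168
grasp_force: 98.5
```

```bash
python3 - <<'E'
from station import *
from h import *
o=get_obs(); print(o["eef_pos"],o["contact_force"],delta(o,(.481,.3226,.2),105))
E
```

```text
[0.49600967 0.19972895 0.20626675] [ 0.66039433 -0.17643369 -1.64935942] (array([-0.017 , -0.1226,  0.0062]), np.float64(-15.923102906750671))
```

```bash
python3 - <<'E'
from h import *
from station import *
import pickle
d0=pickle.load(open("cams0.pkl","rb")); out=np.array([.2924,.9563,0])
for n,z0 in (("scene",(208,160)),("side",(254,259))):
    c=read_camera(n); pickle.dump(c,open(n+"8.pkl","wb"))
    g0=cv2.cvtColor(d0[n]["img"],cv2.COLOR_RGB2GRAY).astype(np.float32);g1=cv2.cvtColor(c["img"],cv2.COLOR_RGB2GRAY).astype(np.float32)
    r=4;T=g0[z0[1]-r:z0[1]+r+1,z0[0]-r:z0[0]+r+1]
    P0=bp(d0[n],*z0,.05);best=[]
    for t in np.arange(.040,.0561,.0005):
        for s in (-.001,0,.001):
            u,v=proj(c,P0+t*out+s*np.array([.9563,-.2924,0]))[0]
            p=cv2.getRectSubPix(g1,(2*r+1,2*r+1),(float(u),float(v)))
            best.append((cv2.matchTemplate(p,T,cv2.TM_CCOEFF_NORMED)[0,0],t,s))
    print(n,[tuple(np.round(b,4)) for b in sorted(best)[::-1][:6]])
E
```

```text
scene [(np.float64(0.9642), np.float64(0.0455), np.float64(0.0)), (np.float64(0.9637), np.float64(0.045), np.float64(0.0)), (np.float64(0.9595), np.float64(0.045), np.float64(0.001)), (np.float64(0.9595), np.float64(0.0455), np.float64(0.001)), (np.float64(0.956), np.float64(0.046), np.float64(0.0)), (np.float64(0.9543), np.float64(0.0445), np.float64(0.0))]
side [(np.float64(0.994), np.float64(0.045), np.float64(0.0)), (np.float64(0.9901), np.float64(0.0455), np.float64(0.0)), (np.float64(0.9891), np.float64(0.0445), np.float64(0.0)), (np.float64(0.9791), np.float64(0.046), np.float64(0.0)), (np.float64(0.9768), np.float64(0.045), np.float64(0.001)), (np.float64(0.9767), np.float64(0.045), np.float64(-0.001))]
```

Three measurements agree that the tray is out only about 45.3 mm; the rest was play in the recess. It's past the last catch but short of the asked 50 mm, so I'll go back, press the button down again, and push the last few millimetres.

>>> arm_command(
  commands=[0.063,0.402,0.0,0,0,16,0.0,0.063,0.402,0.0,0,0,16,0.0,0.063,0.402,0.0,0,0,16,0.0,0.063,0.402,0.0,0,0,16,0.0,0.063,0.402,0.0,0,0,16,0.0,0.063,0.402,0.0,0,0,16,0.0,0.063,0.402,0.0,0,0,16,0.0,0.063,0.402,0.0,0,0,16,0.0],
)

```text
t: 21.65
eef_pos: [0.5522, -0.1996, 0.2062]
tool_rot: [-0.0, 0.989, -0.147, -0.001]
contact_force: [1.4, -0.3, -1.4]
gripper_width: 0.168
grasp_force: 98.5
```

```bash
sleep 0; python3 - <<'E'
from station import *
from h import *
o=get_obs(); print(o["eef_pos"],delta(o,(.553,-.2022,.130),73))
E
```

```text
[ 0.552193   -0.19959454  0.206209  ] (array([0.0017, 0.0023, 0.0762]), np.float64(0.0873282167174807))
```

>>> arm_command(
  commands=[0,0,0,0,0,0,0,0,0,0.02,0,0,0,0,0,0,0.04,0,0,0,0,0,0,0.04,0,0,0,0,0,0,0.04,0,0,0,0],
)

```text
t: 22.15
eef_pos: [0.5526, -0.1976, 0.1668]
tool_rot: [-0.0, 0.989, -0.147, -0.001]
contact_force: [1.0, -0.7, -0.7]
gripper_width: 0.163
grasp_force: 98.5
```

```bash
python3 - <<'E'
from station import *
from h import *
o=get_obs(); print(o["eef_pos"],delta(o,(.553,-.2022,.130),73))
import pickle
w=read_camera("wrist");s=read_camera("scene");o=get_obs();pickle.dump(dict(wrist=w,scene=s,o=o),open("c9.pkl","wb"))
g=cv2.cvtColor(w["img"],cv2.COLOR_RGB2GRAY)
a=cv2.resize(w["img"][130:230,190:323],(532,400),interpolation=cv2.INTER_CUBIC);cv2.imwrite("pics/c9.png",a[:,:,::-1])
p=np.array([.5509,-.2059,.05]);print("recess px pred",proj(w,p),"eef",o["eef_pos"])
E
```

```text
[ 0.55257979 -0.19761551  0.16676137] (array([0.0018, 0.0043, 0.0368]), np.float64(0.07761887083489682))
recess px pred [[262.71728608 174.24506964]] eef [ 0.5537829 -0.1980161  0.1682085]
```

View pics/c9.png

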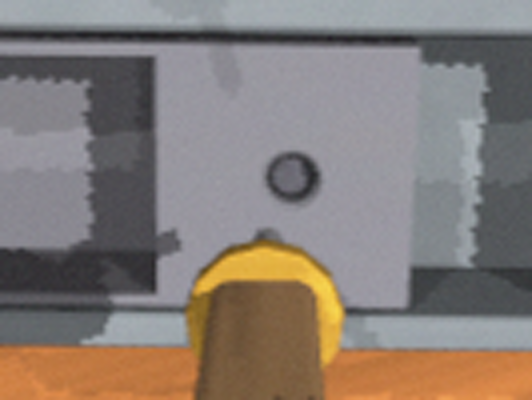

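The recess is at crop (292,177) and the pin's line at x ≈ 267, so the tool must go about 7 mm in tool +y. The offset between TCP and pin is unchanged, so the shortfall was elastic give in the grip under load.

>>> arm_command(
  commands=[0.0003,0.007,0.0,0,0,0,0,0.0003,0.007,0.02,0,0,0,0,0.0003,0.007,0.036,0,0,0,0,0.0003,0.007,0.036,0,0,0,0,0.0003,0.007,0.036,0,0,0,0],
)

```text
t: 22.75
eef_pos: [0.5518, -0.2054, 0.1322]
tool_rot: [0.0, 0.989, -0.147, 0.0]
contact_force: [-0.2, -0.1, 0.8]
gripper_width: 0.169
grasp_force: 98.5
```

>>> arm_command(
  commands=[0,0,0.002,0,0,0,0,0,0,0.004,0,0,0,0,0,0,0.006,0,0,0,0,0,0,0.007,0,0,0,0,0,0,0.007,0,0,0,0],
)

```text
t: 23.25
eef_pos: [0.5515, -0.2049, 0.1243]
tool_rot: [-0.0, 0.989, -0.147, -0.0]
contact_force: [-0.5, 0.1, 0.2]
gripper_width: 0.168
grasp_force: 98.5
```

>>> arm_command(
  commands=[0,0,0.001,0,0,0,0,0,0,0.002,0,0,0,0,0,0,0.003,0,0,0,0,0,0,0.003,0,0,0,0],
)

```text
t: 23.65
eef_pos: [0.5515, -0.2049, 0.1212]
tool_rot: [-0.0, 0.989, -0.147, -0.0]
contact_force: [0.0, -0.1, -1.3]
gripper_width: 0.168
grasp_force: 98.5
```

>>> arm_command(
  commands=[0,0,0.001,0,0,0,0,0,0,0.002,0,0,0,0,0,0,0.003,0,0,0,0,0,0,0.004,0,0,0,0,0,0,0.004,0,0,0,0],
)

```text
t: 24.15
eef_pos: [0.5517, -0.205, 0.1175]
tool_rot: [0.0, 0.989, -0.147, 0.0]
contact_force: [0.2, -1.1, 1.1]
gripper_width: 0.167
grasp_force: 98.7
```

Entered, and on the button. Next I press it down to the felt bottom.

>>> arm_command(
  commands=[0,0,0.0015,0,0,0,0,0,0,0.003,0,0,0,0,0,0,0.0045,0,0,0,0,0,0,0.006,0,0,0,0,0,0,0.007,0,0,0,0,0,0,0.007,0,0,0,0],
)

```text
t: 24.75
eef_pos: [0.5516, -0.205, 0.1103]
tool_rot: [0.0, 0.989, -0.147, -0.0]
contact_force: [0.2, 0.3, 3.1]
gripper_width: 0.164
grasp_force: 98.8
```

>>> arm_command(
  commands=[0,0,0.001,0,0,0,0,0,0,0.002,0,0,0,0,0,0,0.002,0,0,0,0],
)

```text
t: 25.05
eef_pos: [0.552, -0.2051, 0.1088]
tool_rot: [0.0, 0.989, -0.147, 0.0]
contact_force: [-0.1, -0.5, 4.8]
gripper_width: 0.163
grasp_force: 99.2
```

>>> arm_command(
  commands=[0,0,0.0006,0,0,0,0,0,-0.001,0.0006,0,0,0,0,0,-0.003,0.0006,0,0,0,0,0,-0.005,0.0006,0,0,0,0,0,-0.007,0.0006,0,0,0,0,0,-0.009,0.0006,0,0,0,0,0,-0.01,0.0006,0,0,0,0],
)

```text
t: 25.75
eef_pos: [0.5544, -0.1976, 0.1085]
tool_rot: [0.001, 0.989, -0.148, 0.0]
contact_force: [-2.5, -4.6, 6.0]
gripper_width: 0.166
grasp_force: 99.5
```

```bash
cat > trav.py <<'E'
from h import *
from station import *
import pickle
d0=pickle.load(open("cams0.pkl","rb")); out=np.array([.2924,.9563,0]);lat=np.array([.9563,-.2924,0])
# tray front edge (out end of solid part) incl. pocket: match a larger tray patch against the earlier 45.3 mm pictures
for n in ("scene","side"):
    c=read_camera(n); r0=pickle.load(open(n+"8.pkl","rb"))
    g0=cv2.cvtColor(r0["img"],cv2.COLOR_RGB2GRAY).astype(np.float32);g1=cv2.cvtColor(c["img"],cv2.COLOR_RGB2GRAY).astype(np.float32)
    P=np.array([.5373,-.2492,.05])+.0453*out-.030*out+0.0*lat   # tray's rear edge
    f=lambda g,cam,p:np.array([cv2.getRectSubPix(g,(1,1),tuple(map(float,proj(cam,p+a*out+b*lat)[0])))[0,0] for a in np.arange(-.008,.0081,.001) for b in np.arange(-.02,.021,.004)])
    T=f(g0,r0,P); s=[(np.corrcoef(T,f(g1,c,P+t*out))[0,1],t) for t in np.arange(-.004,.0111,.0005)]
    print(n,[tuple(np.round(x,4)) for x in sorted(s)[::-1][:4]])
E
python3 trav.py
```

```text
scene [(np.float64(0.8346), np.float64(-0.003)), (np.float64(0.8341), np.float64(-0.0025)), (np.float64(0.8333), np.float64(-0.0035)), (np.float64(0.8318), np.float64(-0.002))]
side [(np.float64(0.9944), np.float64(0.0005)), (np.float64(0.9944), np.float64(0.0)), (np.float64(0.9919), np.float64(0.001)), (np.float64(0.9919), np.float64(-0.0005))]
```

>>> arm_command(
  commands=[0,-0.0015,0,0,0,0,0,0,-0.003,0,0,0,0,0,0,-0.0045,0,0,0,0,0],
)

```text
t: 26.15
eef_pos: [0.5556, -0.1936, 0.1085]
tool_rot: [0.001, 0.989, -0.148, 0.0]
contact_force: [-1.6, -4.5, 7.3]
gripper_width: 0.168
grasp_force: 99.5
```

```bash
python3 trav.py
```

```text
scene [(np.float64(0.7869), np.float64(0.003)), (np.float64(0.7867), np.float64(0.0025)), (np.float64(0.786), np.float64(0.0035)), (np.float64(0.7834), np.float64(0.002))]
side [(np.float64(0.993), np.float64(0.0045)), (np.float64(0.9924), np.float64(0.005)), (np.float64(0.9914), np.float64(0.004)), (np.float64(0.9895), np.float64(0.0055))]
```

The tray is at about 50 mm now. I'll ease off and lift straight up.

>>> arm_command(
  commands=[0,0.002,0,0,0,0,0,0,0.004,0,0,0,0,0,0,0.005,0,0,0,0,0,0,0.005,-0.005,0,0,0,0,0,0.005,-0.012,0,0,0,0,0,0.005,-0.03,0,0,0,0,0,0.005,-0.07,0,0,0,0,0,0.005,-0.1,0,0,0,0],
)

```text
t: 27.05
eef_pos: [0.554, -0.1956, 0.2093]
tool_rot: [-0.0, 0.989, -0.147, -0.0]
contact_force: [0.2, -0.1, -0.8]
gripper_width: 0.166
grasp_force: 98.5
```

>>> arm_command(
  commands=[-0.01,-0.04,0,0,0,-5,0,-0.03,-0.08,0,0,0,-10,0,-0.06,-0.12,0,0,0,-16,0,-0.08,-0.16,0,0,0,-16,0],
)

```text
t: 27.45
eef_pos: [0.5225, -0.0176, 0.2077]
tool_rot: [0.0, 1.0, -0.007, -0.001]
contact_force: [0.3, 0.1, -1.1]
gripper_width: 0.167
grasp_force: 98.5
```

```bash
python3 - <<'E'
from h import *
from station import *
import pickle
d0=pickle.load(open("cams0.pkl","rb")); out=np.array([.2924,.9563,0])
for n,z0 in (("scene",(208,160)),("side",(254,259))):
    c=read_camera(n)
    g0=cv2.cvtColor(d0[n]["img"],cv2.COLOR_RGB2GRAY).astype(np.float32);g1=cv2.cvtColor(c["img"],cv2.COLOR_RGB2GRAY).astype(np.float32)
    r=4;T=g0[z0[1]-r:z0[1]+r+1,z0[0]-r:z0[0]+r+1];P0=bp(d0[n],*z0,.05)
    s=[(cv2.matchTemplate(cv2.getRectSubPix(g1,(9,9),tuple(map(float,proj(c,P0+t*out)[0]))),T,cv2.TM_CCOEFF_NORMED)[0,0],t) for t in np.arange(.04,.0561,.0005)]
    print(n,[tuple(np.round(x,4)) for x in sorted(s)[::-1][:3]])
o=get_obs(); print(o["eef_pos"],o["contact_force"],delta(o,(.481,.3226,.2),105))
E
```

```text
scene [(np.float64(0.9621), np.float64(0.0505)), (np.float64(0.96), np.float64(0.051)), (np.float64(0.9554), np.float64(0.05))]
side [(np.float64(0.9939), np.float64(0.0505)), (np.float64(0.9925), np.float64(0.05)), (np.float64(0.9864), np.float64(0.051))]
[ 0.52283083 -0.0117983   0.20806596] [ 0.38230859 -0.52474005 -0.29786632] (array([-0.0439, -0.3341,  0.0091]), np.float64(-15.3492435750467))
```

The tray is at about 50.4 mm, and the button is up. Next I take the pin back to its hole.

>>> arm_command(
  commands=[-0.044,-0.334,0,0,0,-15.5,0,-0.044,-0.334,0,0,0,-15.5,0,-0.044,-0.334,0,0,0,-15.5,0,-0.044,-0.334,0,0,0,-15.5,0,-0.044,-0.334,0,0,0,-15.5,0,-0.044,-0.334,0,0,0,-15.5,0,-0.044,-0.334,0,0,0,-15.5,0,-0.044,-0.334,0,0,0,-15.5,0],
)

```text
t: 28.35
eef_pos: [0.4833, 0.3217, 0.2079]
tool_rot: [-0.002, 0.991, 0.131, -0.001]
contact_force: [-1.1, -0.6, -1.2]
gripper_width: 0.173
grasp_force: 98.5
```

>>> arm_command(
  commands=[0,0,0,0,0,0,0,0,0,0,0,0,0,0],
)

```text
t: 28.55
eef_pos: [0.4865, 0.3132, 0.2075]
tool_rot: [0.001, 0.992, 0.126, -0.0]
contact_force: [-0.3, -0.2, -0.9]
gripper_width: 0.164
grasp_force: 98.5
```

```bash
python3 - <<'E'
from h import *
from station import *
import pickle
P=[get_obs()["eef_pos"]]
for _ in range(3): w=read_camera("wrist"); P.append(get_obs()["eef_pos"])
o=get_obs();print(np.round(P,4),o["tool_rot"],delta(o,(.481,.3226,.14),105))
E
```

```text
[[0.4865 0.3132 0.2075]
 [0.4867 0.313  0.2075]
 [0.4867 0.3131 0.2077]
 [0.4867 0.3134 0.2078]] [4.41628580e-04 9.92113456e-01 1.25342314e-01 1.19169497e-05] (array([-0.0032, -0.0104,  0.0678]), np.float64(-0.5989476110230498))
```

>>> arm_command(
  commands=[-0.003,-0.0105,0,0,0,-0.6,0,-0.003,-0.0105,0,0,0,-0.6,0,-0.003,-0.0105,0.04,0,0,-0.6,0,-0.003,-0.0105,0.06,0,0,-0.6,0,-0.003,-0.0105,0.06,0,0,-0.6,0,-0.003,-0.0105,0.06,0,0,-0.6,0],
)

```text
t: 29.3
eef_pos: [0.4805, 0.3249, 0.1483]
tool_rot: [-0.0, 0.991, 0.132, -0.0]
contact_force: [-0.7, 0.4, -0.2]
gripper_width: 0.164
grasp_force: 98.5
```

```bash
python3 - <<'E'
from h import *
from station import *
import pickle
w=read_camera("wrist");S=read_camera("scene");o=get_obs();print(o["eef_pos"],delta(o,(.481,.3226,.088),105),o["contact_force"])
pickle.dump(dict(wrist=w,scene=S,o=o),open("c10.pkl","wb"))
# flange (yellow) blob of the held tool and the punch's flange in the wrist view
hsv=cv2.cvtColor(w["img"],cv2.COLOR_RGB2HSV);m=cv2.inRange(hsv,(20,140,90),(35,255,255))
n,l,s,c=cv2.connectedComponentsWithStats(m)
for i in range(1,n):
    if s[i,4]>25: print(s[i],c[i])
tip=o["eef_pos"]-[0,0,.0745];print("pred flange",proj(w,tip+[0,0,.045]),"hole",proj(w,[.481,.3226,.055]),"punch fl",proj(w,[.481,.2393,.061]))
E
```

```text
[0.48127559 0.32548653 0.14943135] (array([-0.0012,  0.0028,  0.0614]), np.float64(0.15851611730207082)) [-0.41649777  0.28179755 -1.382832  ]
[237 190  39  31 361] [258.18559557 201.3601108 ]
[331 193  30  28 222] [343.58108108 201.02702703]
pred flange [[253.81696564 205.01480165]] hole [[256.88280317 181.94110084]] punch fl [[345.3689402  206.84087365]]
```

>>> arm_command(
  commands=[-0.001,0.0028,0,0,0,0,0,-0.001,0.0028,0.01,0,0,0,0,-0.001,0.0028,0.02,0,0,0,0,-0.001,0.0028,0.03,0,0,0,0,-0.001,0.0028,0.03,0,0,0,0],
)

```text
t: 29.9
eef_pos: [0.4791, 0.3206, 0.1157]
tool_rot: [0.001, 0.991, 0.132, -0.002]
contact_force: [-0.6, -0.5, -1.0]
gripper_width: 0.166
grasp_force: 98.6
```

>>> arm_command(
  commands=[0,0,0.01,0,0,0,0,0,0,0.02,0,0,0,0,0,0,0.026,0,0,0,0,0,0,0.026,0,0,0,0,0,0,0.026,0,0,0,0],
)

```text
t: 30.4
eef_pos: [0.4802, 0.3217, 0.0917]
tool_rot: [0.0, 0.991, 0.132, -0.0]
contact_force: [0.0, 0.5, -1.0]
gripper_width: 0.168
grasp_force: 98.6
```

>>> arm_command(
  commands=[0,0,0.002,0,0,0,0,0,0,0.004,0,0,0,0,0,0,0.0055,0,0,0,0,0,0,0.0055,0,0,0,0],
)

```text
t: 30.8
eef_pos: [0.4802, 0.3215, 0.0862]
tool_rot: [0.0, 0.991, 0.132, -0.0]
contact_force: [0.3, 0.6, -0.3]
gripper_width: 0.164
grasp_force: 98.6
```

>>> arm_command(
  commands=[0,0,0.001,0,0,0,0,0,0,0.002,0,0,0,0,0,0,0.002,0,0,0,0],
)

```text
t: 31.1
eef_pos: [0.4809, 0.3219, 0.0854]
tool_rot: [-0.0, 0.991, 0.132, 0.001]
contact_force: [-0.4, -1.5, 6.1]
gripper_width: 0.168
grasp_force: 99.4
```

The flange is on the block. I'll let go and withdraw upward.

>>> arm_command(
  commands=[0,0,-0.001,0,0,0,0,0,0,-0.001,0,0,0,0.25,0,0,-0.001,0,0,0,0.45,0,0,-0.001,0,0,0,0.45,0,0,-0.02,0,0,0,0.45,0,0,-0.06,0,0,0,0.45,0,0,-0.11,0,0,0,0.45,0,0,-0.15,0,0,0,0.45],
)

```text
t: 31.9
eef_pos: [0.4803, 0.322, 0.2368]
tool_rot: [-0.0, 0.991, 0.132, 0.0]
contact_force: [1.1, 1.1, 0.5]
gripper_width: 0.447
grasp_force: 0.0
```

```bash
python3 - <<'E'
from h import *
from station import *
import pickle
for _ in range(4): S=read_camera("scene")
D=read_camera("side");w=read_camera("wrist");o=get_obs();print(o["eef_pos"],o["contact_force"],o["gripper_width"])
hsv=cv2.cvtColor(w["img"],cv2.COLOR_RGB2HSV);m=cv2.inRange(hsv,(20,140,90),(35,255,255))
n,l,s,c=cv2.connectedComponentsWithStats(m)
for i in range(1,n):
    if s[i,4]>10: print(s[i],c[i],bp(w,*c[i],.061))
d0=pickle.load(open("cams0.pkl","rb"))
def diff(a,b,x,y,ww,hh): return np.abs(a["img"][y:y+hh,x:x+ww].astype(int)-b["img"][y:y+hh,x:x+ww]).mean((0,1)).round(1)
print("block scene",diff(S,d0["scene"],325,170,80,60),"side",diff(D,d0["side"],190,120,60,45),"ctrl mug",diff(S,d0["scene"],340,260,45,45))
df=np.abs(S["img"].astype(int)-d0["scene"]["img"]).max(2)>50
n,l,s,c=cv2.connectedComponentsWithStats(df.astype(np.uint8));print([(s[i].tolist()) for i in range(1,n) if s[i,4]>20])
E
```

```text
[0.47953964 0.32084599 0.23286359] [-0.27656779 -0.58874428  0.55297036] 0.4477672356982892
[244 153  23  17 106] [255.76415094 158.62264151] [0.48586494 0.32080528 0.061     ]
[311 170  23  19 114] [320.87719298 175.26315789] [0.4867105  0.24235117 0.061     ]
block scene [4.8 3.4 2.2] side [13.8 10.1  6.8] ctrl mug [2.3 2.1 2. ]
[[133, 0, 35, 37, 638], [358, 0, 10, 18, 105], [398, 0, 82, 85, 3290], [170, 12, 7, 17, 71], [330, 15, 8, 29, 134], [398, 18, 8, 19, 23], [346, 27, 15, 7, 44], [411, 57, 12, 21, 126], [341, 58, 15, 4, 34], [417, 64, 16, 20, 171], [377, 87, 135, 194, 8685], [196, 97, 24, 8, 98], [236, 99, 119, 24, 1560], [344, 120, 29, 7, 93], [196, 151, 19, 15, 115], [208, 161, 22, 17, 187], [219, 173, 15, 10, 86], [228, 182, 34, 28, 484]]
```

```bash
python3 -c "
from station import *
print(hand_in())"
```

```text
the job is handed in; nothing more can be done
None
```

The tray is out about 50 mm, past its last catch, and the pin tool is back in its hole and released. I first gripped the punch and set it back in its hole, and I pushed the tray in two goes (about 45 mm, then the rest with the button pressed again).

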